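# Clamp a tube rack on the bench shaker

### The arm

A 6-joint arm with a two-finger parallel gripper is mounted at the origin on a cart in front of the work surface, level with it; the furniture and walls round the work are solid. World frame = base frame: x ahead of the robot, y to its left, z up, the work surface at z = 0. Lengths are in m, angles in rad, forces in N, time in s.
With the tool pointing down it reaches from about 0.35 to 0.775 m from the base axis. Payload 5.5 kg.
Tool frame: the origin (TCP) lies at the very end of the fingers, on their centre line; the grasp point (between the pads) lies 19 mm behind it; x points along the fingers, y is the direction in which the jaws open and shut, and the axes are right-handed (so a half turn about x gives the same grasp; the last joint's range is limited). The gripper opens to 85 mm and grips with 20 to 120 N. Pads are 22 mm wide; open, the fingers measure 114 mm over their backs; the gripper's body (76 mm by 85 mm) begins 54 mm behind the grasp point. The pads swing forward as they close: fully open they stand 13 mm farther back than shut.
Start: joints at [1.125, 0.313, 0.046, 1.304, 0, 1.431], TCP at [0.173, 0.548, 0.231] pointing down, gripper open.
Joint ranges: [-2.76, 2.76], [-0.86, 1.69], [-1.03, 1.26], [-2.2, 2.34], [-1.47, 1.5], [-3.14, 3.14]. Speed limits (rad/s): [2.57, 2.57, 3.14, 3.14, 3.14, 3.14].

### API

Orientations are given as a unit quaternion [w, x, y, z].
In Python, from workcell import env gives the robot as it stands.
- The arm moves only by the tool drive_tool, never from a script. Its argument "plan" is a list that holds one entry, the list of rows, each a list of 7 numbers: the shift along the tool's x, y, z in cm, then the turn, a rotation vector about the tool's x, y, z in degrees, then the opening, from 0 (shut) to 1 (fully open). In form: [[[tx, ty, tz, wx, wy, wz, fingers], ...]]. A call has exactly 5 rows; each row shifts and turns the commanded pose from where the row before left it, along the tool's axes as they then stand; what a row does not reach is not made up. A row lasts 1/12 s, in which the tool goes at most 41.7 mm and 7.16 degrees, less where a joint would pass 70% of its speed; a pose out of reach is approached as far as the arm can. A call with a gripper value outside its range is refused whole. The fingers move at their own pace and stop on an object; "squeeze" is the grip in N (left out, the last holds). Time passes only in rows, so rows that do not move let the fingers close, or fill a call up. It gives the time, the measured TCP pose, the force and the opening at its end, in the units of the state.
- env.get_state(): the state, without advancing time (a new reading comes with each control period).
- env.read_camera(name): name is "scene" or "top" or "wrist"; returns the picture (384x512x3 uint8, red, green, blue); there is no depth.
- env.camera_model(name): a dict with "camera_matrix" (3x3 intrinsics, pixels), "k1" (the pictures are not rectified: a ray, as slopes to the right and down, at radius r is drawn at 1 + k1 r^2 times it, then the intrinsics apply), "camera_from_world" (4x4, takes a point from world to camera coordinates); the wrist camera has in their place "T_tool_cam" (4x4, takes a point from camera to tool coordinates, whose origin is the TCP and whose axes are the tool frame's). Camera axes: x right, y down, z forward; pixel columns grow to the right and rows downward; lengths in m; the calibration is good to about 2 mm. A picture is of the moment at which its call begins: read the wrist's pose just before it. camera_model takes no time and is no camera call.
- env.hand_in(): hands the job in, once; it reports no verdict.
The state is a dict: "clock": time; "joint_pos": joint angles; "qvel": joint speeds; "tau": joint torques, N m; "tcp_pos": TCP position; "orientation": TCP orientation; "wrist_force": force on the tool from outside, world axes, zero at the start; "ft_torque": the same for the moment, N m; "finger_gap": finger opening in m.
Only numpy, scipy, OpenCV 4.12 (cv2) and the standard library are available. Lean on these libraries where they do the work, as an engineer would, in place of code of your own. Each camera call takes 0.05 s, during which the arm holds its last target.

### The job

The rack of blood tubes on the bench shaker stands loose. Clamp it: hold the clamp's release bar up, slide the clamp along to the rack until the rack sits squarely against the fixed fence and the clamp's sprung pad is pressed in a good half of its travel, then let the bar down so that its tooth drops fully into the nearest notch and the clamp stays locked. Work by feel: do not press the rack hard, do not force the tooth against the notches, keep the tubes standing and leave the other things alone.

Things in the scene. Friction and masses are not known exactly. Their poses are not given: they have to be found in the camera images.
- shaker: bench shaker, fixed: white housing, black panel in front, under a 250 x 360 mm aluminium plate whose top is 72 mm above the origin (centre of the underside). x points away from the panel, z up, y along the two guide rods (at x = +-103 mm, 21 mm high over the plate), from the clamp at the -y end to the fence at the +y end
- strip_line (a point): point on the plate's top at the shaker's x = 0, y = -60 mm. A steel strip, 26 mm wide, runs along y through it: notches 7 mm wide, 8 mm deep, every 14 mm, between flat lands 7 mm long, tops 14 mm above the plate. It is fastened through slots, anywhere within 7 mm either way along y, so where the notches lie is not known; it stays put during the work
- fence_face (a point): centre of the fixed fence's rubber face (155 mm long in x, 42 mm high), 150 mm in +y of the shaker's origin, 21 mm above the plate; it looks to the shaker's -y
- clamp (a joint): place of the sliding clamp (aluminium beam across the plate, riding on the rods, 39 mm high) in m, 0 to 0.125, growing towards the fence (shaker +y); the beam's centre is at the shaker's y = -60 mm + this. It slides with about 5.5 N of friction and carries the bar and the pad. The bar's tooth lets it pass over the lands only while the bar is up by 6.5 mm or more
- pad (a joint): how far the sprung pad is pressed back towards the beam, in m: 0 free, 0.028 bottomed. It yields from 2 N on and takes 7.6 N at 28 mm; bottomed it is rigid. A good half is 14 to 18 mm; the nearest notch is never more than 7 mm from where the bar is let go, and easing back to the one before takes at most 14 mm
- pad_face (a point): centre of the pad's rubber face (104 x 24 mm, 31 mm above the plate), looking to the fence; with the pad free it lies 55 mm in +y of the beam's centre and 110 mm in +y of the release bar
- release_bar (a joint): height of the release bar above its lowest place, in m: 0 with the tooth fully down in a notch, about 0.0065 with the tooth standing on a land, 0.014 at its hard upper stop. Springs press it down with 7 N at the bottom, 9 N at the top; let go, it goes down by itself. It may start in a notch or on a land
- bar_grip (a point): middle of the release bar's black sleeve, 12 mm across, 66 mm long, along the shaker's x, on two legs at x = +-48 mm; 78 mm above the plate when down. To its +y 39 mm are free before the beam (which is lower), below it 45 mm. The tooth, 5 mm long in y, is straight below it and has 1 mm of play each way in a notch
- sample_rack: white tube rack, 76 x 141 x 46 mm, loose, 70 to 130 g, standing on the plate between pad and fence, 6 to 18 mm short of the fence and slightly askew; origin at the centre of its underside, its y along the 141 mm (along the shaker's x). Home against the fence its origin is 112 mm in +y of the shaker's
- tube_1: capped blood tube, 16 mm at the cap, 90 mm tall, standing in a hole of the rack; origin at the centre of its foot, z along the tube
- tube_2: capped blood tube, 16 mm at the cap, 90 mm tall, standing in a hole of the rack; origin at the centre of its foot, z along the tube
- tube_3: capped blood tube, 16 mm at the cap, 90 mm tall, standing in a hole of the rack; origin at the centre of its foot, z along the tube
- tube_4: capped blood tube, 16 mm at the cap, 90 mm tall, standing in a hole of the rack; origin at the centre of its foot, z along the tube
- specimen_cup_2: specimen cup with a screw lid, 58 mm across and 59 mm tall, on the worktop to the left; bystander; origin at the centre of its underside
- specimen_cup_3: specimen cup with a screw lid, 58 mm across and 59 mm tall, on the worktop to the right; bystander; origin at the centre of its underside
- control_vial_1: small capped vial, 25 mm across and 49 mm tall, on the worktop to the right; bystander; origin at the centre of its underside
- timer: countdown timer, 34 x 68 x 62 mm, standing on the worktop to the right; bystander; origin at the centre of its underside

How it is judged:
On the way, in this order (a step that is already met when the one before it is completed fails the run):
1. the release bar is held up, its tooth clear of the notches (value of joint release_bar above 0.0075 m), for 0.2 s.
2. the clamp has been slid up until its sprung pad is pressed in by the rack (value of joint pad above 0.003 m), for 0.1 s.
At the end, for the whole second after the job is handed in: Bar fully down (under 3 mm, tooth in a notch); pad pressed in 1.5 to 27 mm and bearing on the rack with over 1 N; rack flat, at rest, within 3 mm of its home against the fence and square to it within 0.06 rad; all four tubes standing in it (tilt under 0.3 rad) (value of joint release_bar below 0.003 m and value of joint pad between 0.0015 and 0.027 m and contact force between pad and sample_rack above 1 N and y of sample_rack in the frame of shaker above 0.109 m and angle between the x axis of sample_rack and the y axis of shaker, either way round below 0.06 rad and linear speed of sample_rack below 0.02 m/s and angle between sample_rack's own z axis and vertical below 0.05 rad and angle between each of tube_1, tube_2, tube_3, tube_4's own z axis and vertical below 0.3 rad and horizontal distance between each of tube_1, tube_2, tube_3, tube_4 and sample_rack below 0.075 m); the robot touches nothing.
It fails at once if the rack is squeezed with more than 14 N (contact force between pad and sample_rack above 14 N).
It fails at once if the catch tooth is forced against the notch strip with more than 25 N (contact force between release_bar and shaker above 25 N).
It fails at once if a tube or the rack is tipped by more than 0.45 rad (angle between any of tube_1, tube_2, tube_3, tube_4, sample_rack's own z axis and vertical above 0.45 rad).
It fails at once if a bystander is moved by more than 30 mm (distance of any of specimen_cup_2, specimen_cup_3, control_vial_1, timer from where it was at the start of the episode above 0.03 m).
It also fails if it takes over 58 s, if anything falls off the work surface, if the arm or the gripper's body presses on something with over 40 N, if the wrist force passes 120 N, or if a joint passes its speed limit or range.

## Working session

There is one attempt and no reset: what is moved stays moved. The work goes in short steps, Python scripts to look and compute and a tool call to move; the robot and the scene stay as the last step left them, time stands still between calls to the robot, and variables do not carry over. Pictures are saved under pics/ and viewed, and the job is handed in when it is done.

Besides the shell and the picture viewer there is one more tool, called after "Call:" in YAML: its name, and indented under it one key for each argument. drive_tool: Moves the arm, as the interface text tells. Its arguments: {"type":"object","properties":{"plan":{"type":"array","items":{"type":"array","items":{"type":"array","items":{"type":"number"}}}},"squeeze":{"type":"number"}},"required":["plan"]}

```bash
mkdir -p pics; ls
python3 - <<'E'
from workcell import env
import cv2,json
s=env.get_state(); print(s)
for n in ["scene","top","wrist"]:
    im=env.read_camera(n); cv2.imwrite(f"pics/{n}0.png",im[:,:,::-1]); print(n,env.camera_model(n))
E
```

```text
pics
{'clock': 0.0, 'joint_pos': array([1.12535687e+00, 3.14007959e-01, 4.50018011e-02, 1.30358043e+00,
       7.48219435e-06, 1.43119531e+00]), 'qvel': array([ 8.43569073e-05,  2.36645961e-04, -2.68141234e-03, -3.27286794e-04,
       -1.15637458e-05, -9.83991659e-04]), 'tau': array([-1.02348866e-03, -4.80628252e+01,  2.98531616e+01,  1.91325950e-02,
       -3.53770774e-04,  2.69994608e-06]), 'tcp_pos': array([0.17292232, 0.54786721, 0.23041389]), 'orientation': array([ 0.69866995,  0.10710394,  0.69904006, -0.10831455]), 'wrist_force': array([-0.00475802,  0.15562415,  0.47352603]), 'ft_torque': array([0.00533718, 0.02833578, 0.05322815]), 'finger_gap': 0.08539910188082259}
scene {'camera_matrix': array([[356.16888748,   0.        , 255.57108092],
       [  0.        , 356.16888748, 192.42764305],
       [  0.        ,   0.        ,   1.        ]]), 'k1': 0.0006044080525357005, 'camera_from_world': array([[ 0.80158426, -0.59786871, -0.00396017, -0.37664593],
       [-0.28949091, -0.38231848, -0.87751216,  0.25554248],
       [ 0.52312302,  0.70454637, -0.47953803,  0.82865603],
    
[... 488 characters left out ...]
35e-03, -9.98167745e-01,
         1.51840036e+00],
       [ 0.00000000e+00,  0.00000000e+00,  0.00000000e+00,
         1.00000000e+00]])}
wrist {'camera_matrix': array([[301.45204901,   0.        , 250.12853324],
       [  0.        , 301.45204901, 192.18732697],
       [  0.        ,   0.        ,   1.        ]]), 'k1': -0.07816614979059631, 'T_tool_cam': array([[ 1.34256741e-03, -2.83265795e-01,  9.59040503e-01,
        -1.42294810e-01],
       [ 9.99998838e-01, -3.11826786e-04, -1.49200760e-03,
         1.34678375e-04],
       [ 7.21689235e-04,  9.59041392e-01,  2.83265047e-01,
        -7.26538195e-02],
       [ 0.00000000e+00,  0.00000000e+00,  0.00000000e+00,
         1.00000000e+00]])}
```

View pics/scene0.png

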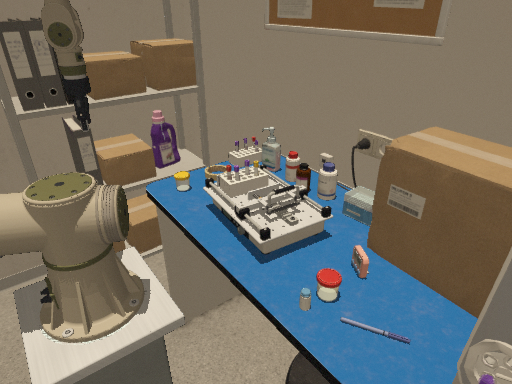

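View pics/top0.png

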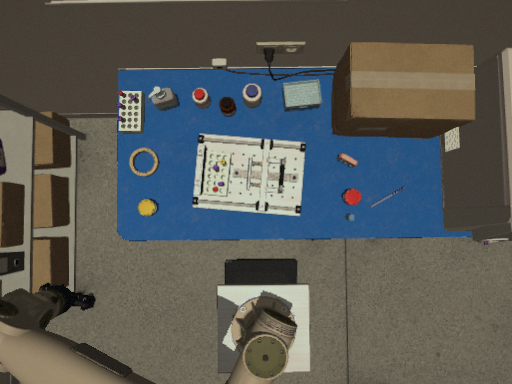

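View pics/wrist0.png

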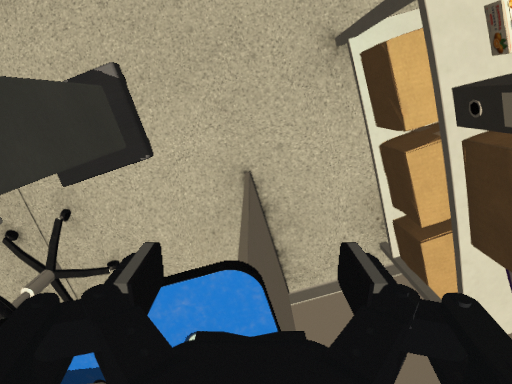

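Run:
```python
import cv2
im=cv2.imread("pics/top0.png")
cv2.imwrite("pics/topz.png",cv2.resize(im[125:225,185:315],None,fx=6,fy=6,interpolation=cv2.INTER_CUBIC))
im=cv2.imread("pics/scene0.png")
cv2.imwrite("pics/scz.png",cv2.resize(im[150:255,195:340],None,fx=5.5,fy=5.5,interpolation=cv2.INTER_CUBIC))
```

```text
(no output)
```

View pics/topz.png

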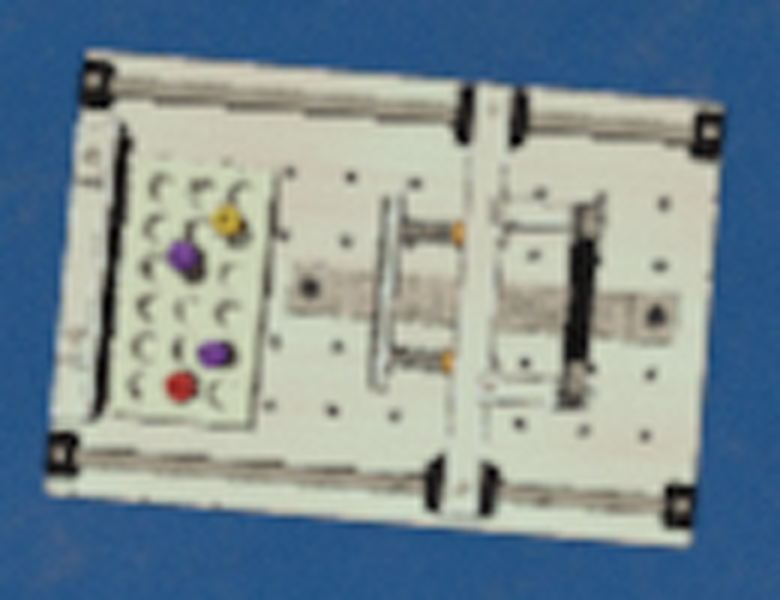

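View pics/scz.png

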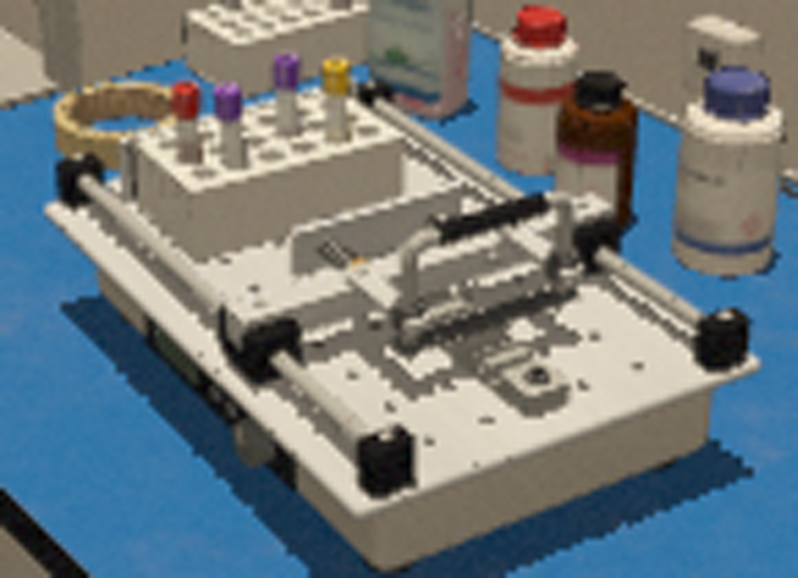

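```bash
cat > h.py <<'E'
import numpy as np,cv2
from scipy.spatial.transform import Rotation as R
from workcell import env
def ray(uv,cm,T=None):
    m=env.camera_model(cm); K=m["camera_matrix"]
    d=np.array([(uv[0]-K[0,2])/K[0,0],(uv[1]-K[1,2])/K[1,1]]); p=d.copy()
    for _ in range(20): p=d/(1+m["k1"]*(p@p))
    if T is None: T=np.linalg.inv(m["camera_from_world"])
    return T[:3,3],T[:3,:3]@np.r_[p,1]
def onplane(uv,cm,z,T=None):
    o,d=ray(uv,cm,T); return o+d*(z-o[2])/d[2]
def wristT(s):
    q=s["orientation"]; T=np.eye(4); T[:3,:3]=R.from_quat(np.r_[q[1:],q[0]]).as_matrix(); T[:3,3]=s["tcp_pos"]
    return T@env.camera_model("wrist")["T_tool_cam"]
E
python3 - <<'E'
from h import *
def z2p(x,y): return ((x+.5)/6-.5+185,(y+.5)/6-.5+125)
# corner order: (+y,+x),( -y,+x),(-y,-x),(+y,-x)
C=[onplane(z2p(*c),"top",.072)for c in [(88,50),(724,103),(690,547),(44,493)]]
C=np.array(C);print(C.round(4)); L=np.array([[.125,.18],[.125,-.18],[-.125,-.18],[-.125,.18]])
c=C[:,:2].mean(0); A=C[:,:2]-c; th=np.arctan2((L[:,0]*A[:,1]-L[:,1]*A[:,0]).sum(),(L*A).sum())
Rm=np.array([[np.cos(th),-np.sin(th)],[np.sin(th),np.cos(th)]])
print(c,np.degrees(th),(A-L@Rm.T).round(4))
def loc(p): return (Rm.T@(p[:2]-c)).round(4)
# bar black ends, height .144..
for h in(.156,.162):
  a=onplane(z2p(584,238),"top",h);b=onplane(z2p(576,362),"top",h); m=(a+b)/2
  print("bar",h,m.round(4),loc(m),np.linalg.norm(a-b),np.degrees(np.arctan2(a[1]-b[1],a[0]-b[0])))
print("beam",loc(onplane(z2p(475,310),"top",.111)))
for u in[(398,195),(378,385)]:print("pad",loc(onplane(z2p(*u),"top",.115)))
for u in[(132,160),(278,175),(252,428),(108,412)]:print("rack",loc(onplane(z2p(*u),"top",.118)))
s=env.get_state();print(wristT(s).round(3)); q=s["orientation"]; print(R.from_quat(np.r_[q[1:],q[0]]).as_matrix().round(3))
E
```

```text
[[ 0.6676  0.2086  0.072 ]
 [ 0.6341 -0.1479  0.072 ]
 [ 0.386  -0.1248  0.072 ]
 [ 0.4194  0.2335  0.072 ]]
[0.52677809 0.04235286] -5.4124040346791 [[-0.0006 -0.0012]
 [-0.0002  0.0008]
 [ 0.0006  0.0003]
 [ 0.0001  0.0002]]
bar 0.156 [ 0.5167 -0.0606  0.156 ] [-0.0004 -0.1035] 0.06559311843271812 -4.456833909367706
bar 0.162 [ 0.5161 -0.0603  0.162 ] [-0.0009 -0.1032] 0.06530978110319133 -4.456833909367725
beam [-0.0064 -0.0494]
pad [ 0.0521 -0.0025]
pad [-0.0517 -0.0005]
rack [0.0586 0.1428]
rack [0.0571 0.0631]
rack [-0.0807  0.065 ]
rack [-0.0787  0.1432]
[[ 0.302  0.915  0.269  0.104]
 [ 0.953 -0.289 -0.088  0.57 ]
 [-0.003  0.283 -0.959  0.373]
 [ 0.     0.     0.     1.   ]]
[[-0.001  0.301  0.954]
 [-0.001  0.954 -0.301]
 [-1.    -0.001 -0.   ]]
```

Call:
drive_tool:
  plan:
    - [[-1,0,0,-6,0,0,1],[-1,0,0,-6.1,0,0,1],[-1,-2.8,2,0,0,0,1],[0,-2.8,2,0,0,0,1],[0,-2.8,2,0,0,0,1]]
  squeeze: 30

```text
clock: 0.57
tcp_pos: [0.2252, 0.4585, 0.2614]
orientation: [0.706, 0.033, 0.706, -0.033]
wrist_force: [0.5, -0.4, -0.2]
finger_gap: 0.0854
```

Call:
drive_tool:
  plan:
    - [[0,-2.8,2,0,0,0,1],[0,-2.8,2,0,0,0,1],[0,-2.8,2,0,0,0,1],[0,-2.8,2,0,0,0,1],[0,-2.8,2,0,0,0,1]]

```text
clock: 0.98
tcp_pos: [0.3115, 0.3087, 0.2612]
orientation: [0.706, 0.033, 0.706, -0.033]
wrist_force: [1.2, 0.7, 0.3]
finger_gap: 0.085
```

Call:
drive_tool:
  plan:
    - [[0,-2.8,2,0,0,0,1],[0,-2.8,2,0,0,0,1],[0,-2.8,2,0,0,0,1],[0,-2.8,2,0,0,0,1],[0,-2.8,2,0,0,0,1]]

```text
clock: 1.4
tcp_pos: [0.3979, 0.1598, 0.2612]
orientation: [0.706, 0.033, 0.706, -0.033]
wrist_force: [1.3, 0.5, -0.4]
finger_gap: 0.0856
```

Call:
drive_tool:
  plan:
    - [[0,-3,2,0,0,0,1],[0,-3,2,0,0,0,1],[0,-3,2,0,0,0,1],[0,-3,2,0,0,0,1],[0,-3,2,0,0,0,1]]

```text
clock: 1.82
tcp_pos: [0.4833, 0.0009, 0.2611]
orientation: [0.706, 0.034, 0.706, -0.033]
wrist_force: [1.1, 1.1, 0.8]
finger_gap: 0.0852
```

Call:
drive_tool:
  plan:
    - [[0,-3,2,0,0,0,1],[0,-2.8,1.9,0,0,0,1],[0,0,0,0,0,0,1],[0,0,0,0,0,0,1],[0,0,0,0,0,0,1]]

```text
clock: 2.23
tcp_pos: [0.5157, -0.0586, 0.2608]
orientation: [0.706, 0.034, 0.707, -0.033]
wrist_force: [0.2, 0.9, -0.7]
finger_gap: 0.0857
```

Run:
```python
from h import *
s=env.get_state();np.save("s1",np.r_[s["tcp_pos"],s["orientation"]]);print(s["clock"],s["tcp_pos"],s["wrist_force"])
im=env.read_camera("wrist");cv2.imwrite("pics/w1.png",im[:,:,::-1])
```

```text
2.2333 [ 0.51571942 -0.05858228  0.2607998 ] [ 0.18447631  0.85513044 -0.66435765]
```

View pics/w1.png

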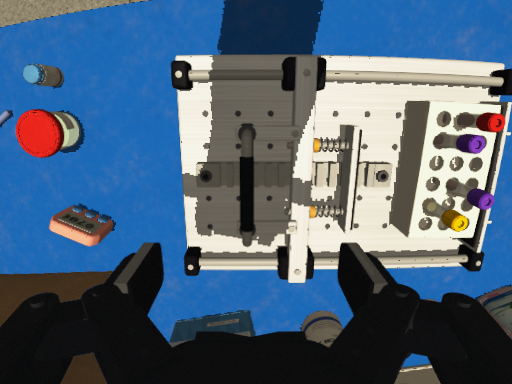

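Run:
```python
from h import *
im=cv2.imread("pics/w1.png")
g=im[110:250,185:410].astype(float); g=np.clip(255*(g/255)**.6,0,255).astype('uint8')
cv2.imwrite("pics/w1z.png",cv2.resize(g,None,fx=3.5,fy=3.5,interpolation=cv2.INTER_CUBIC))
P=np.load("s1.npy");s=dict(tcp_pos=P[:3],orientation=P[3:]);T=wristT(s)
c=np.array([.52678,.04235]);th=np.radians(-5.412);Rm=np.array([[np.cos(th),-np.sin(th)],[np.sin(th),np.cos(th)]])
# plate corners by eye
for u,l in [((177,58),"-y-x"),((187,277),"-y+x")]:
  print(l,(Rm.T@(onplane(u,"wrist",.072,T)[:2]-c)).round(4))
for h in(.15,.1565):print((Rm.T@(onplane((247,190),"wrist",h,T)[:2]-c)).round(4))
print("tool dir",np.degrees(np.arctan2(*(T[:2,0][::-1]))))
gr=cv2.cvtColor(im,cv2.COLOR_BGR2GRAY)
for r in (150,165,180,195,210): 
  row=gr[r,235:260]; print(r,row)
```

```text
-y-x [-0.1211 -0.1769]
-y+x [ 0.1347 -0.1815]
[-0.0016 -0.1043]
[-0.0034 -0.1042]
tool dir 84.50453976999388
150 [101 100 101 101 101  92  72  70  69  72  73  76  75  73  72  67  56  43
  70 101 101 102 100 101 102]
165 [77 77 76 77 60  9  9  5  8 11  9 10  9  9 11  9  8  7 32 63 75 75 74 76
 76]
180 [77 78 78 78 59 10  6 10  9  9  9 11 10  8  8  9  9  9 30 63 76 75 75 76
 78]
195 [101 100  93  87  67  19   6   9   8   9   7  10   9   8  10   8   9  11
  40  84 101 101 101 101 101]
210 [100 100 101 100  84  37   8   8   7   9   8  12   7  10   8  11   5   9
  41  84  98  99  98  98  98]
```

View pics/w1z.png

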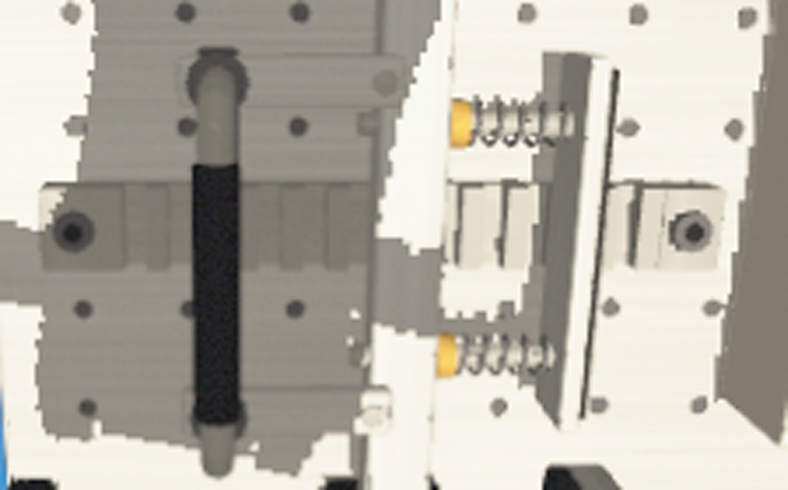

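Call:
drive_tool:
  plan:
    - [[1,-0.25,0.15,0,0,0,1],[2,0,0,0,0,0,1],[2,0,0,0,0,0,1],[2,0,0,0,0,0,1],[2,0,0,0,0,0,1]]

```text
clock: 2.7
tcp_pos: [0.5169, -0.0602, 0.1701]
orientation: [0.706, 0.033, 0.706, -0.033]
wrist_force: [0.6, -1.3, -0.2]
finger_gap: 0.0849
```

Call:
drive_tool:
  plan:
    - [[1.5,0,0,0,0,0,1],[1.5,0,0,0,0,0,1],[0.7,0,0,0,0,0,1],[0,0,0,0,0,0,1],[0,0,0,0,0,0,1]]

```text
clock: 3.12
tcp_pos: [0.5172, -0.0607, 0.1343]
orientation: [0.706, 0.033, 0.706, -0.033]
wrist_force: [-0.6, 0.7, 0.1]
finger_gap: 0.0852
```

Run:
```python
from h import *
s=env.get_state();print(s["clock"],s["tcp_pos"],s["wrist_force"])
for n in["wrist","scene"]:
  im=env.read_camera(n)[:,:,::-1]
  if n=="scene": im=cv2.resize(im[120:265,180:350],None,fx=4,fy=4,interpolation=cv2.INTER_CUBIC)
  cv2.imwrite(f"pics/{n}2.png",im)
```

```text
3.1167 [ 0.51723434 -0.06073527  0.13430264] [-0.60222857  0.69750988  0.10596539]
```

View pics/wrist2.png

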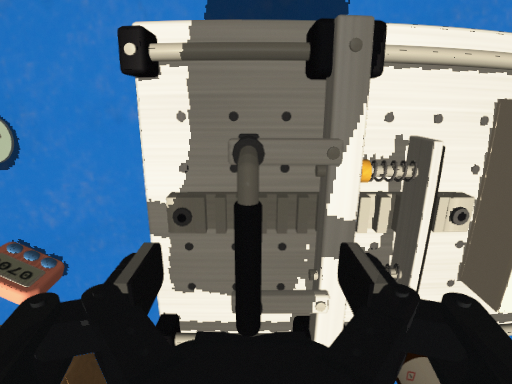

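View pics/scene2.png

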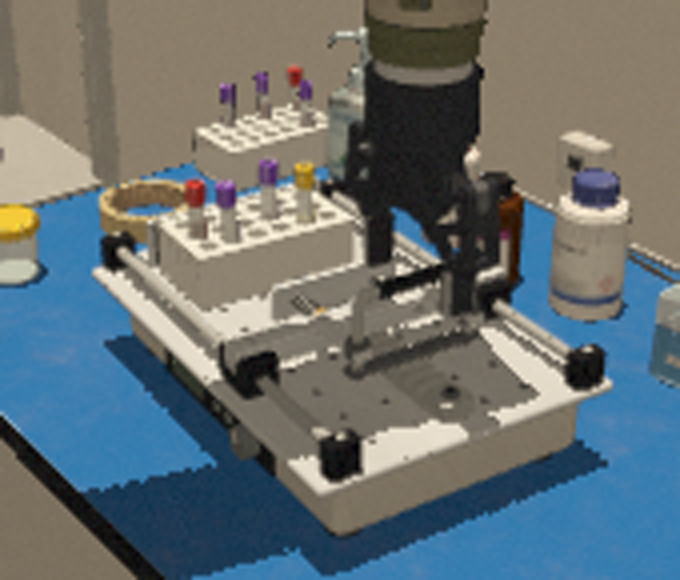

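Call:
drive_tool:
  plan:
    - [[0,-0.08,0,0,0,0,0.5],[0,0,0,0,0,0,0.3],[0,0,0,0,0,0,0.2],[0,0,0,0,0,0,0.15],[0,0,0,0,0,0,0.1]]
  squeeze: 25

```text
clock: 3.63
tcp_pos: [0.5176, -0.0623, 0.1345]
orientation: [0.706, 0.033, 0.706, -0.033]
wrist_force: [-0.2, 0.4, -0.4]
finger_gap: 0.0257
```

Call:
drive_tool:
  plan:
    - [[0,0,0,0,0,0,0],[0,0,0,0,0,0,0],[0,0,0,0,0,0,0],[0,0,0,0,0,0,0],[0,0,0,0,0,0,0]]

```text
clock: 4.05
tcp_pos: [0.5175, -0.062, 0.1344]
orientation: [0.706, 0.034, 0.706, -0.033]
wrist_force: [-1.5, 1.6, 1.3]
finger_gap: 0.0111
```

Call:
drive_tool:
  plan:
    - [[-0.1,0,0,0,0,0,0],[-0.1,0,0,0,0,0,0],[-0.1,0,0,0,0,0,0],[-0.1,0,0,0,0,0,0],[0,0,0,0,0,0,0]]

```text
clock: 4.47
tcp_pos: [0.5174, -0.062, 0.1377]
orientation: [0.706, 0.034, 0.707, -0.033]
wrist_force: [4.1, 2.0, -9.5]
finger_gap: 0.0111
```

Call:
drive_tool:
  plan:
    - [[-0.1,0,0,0,0,0,0],[-0.1,0,0,0,0,0,0],[0,0,0,0,0,0,0],[0,0,0,0,0,0,0],[0,0,0,0,0,0,0]]

```text
clock: 4.88
tcp_pos: [0.5174, -0.0621, 0.1402]
orientation: [0.706, 0.034, 0.706, -0.033]
wrist_force: [3.2, 1.5, -10.3]
finger_gap: 0.0111
```

Call:
drive_tool:
  plan:
    - [[-0.1,0,0,0,0,0,0],[0,0,0,0,0,0,0],[0,0,0,0,0,0,0],[0,0,0,0,0,0,0],[0,0,0,0,0,0,0]]

```text
clock: 5.3
tcp_pos: [0.5174, -0.0621, 0.1413]
orientation: [0.706, 0.034, 0.706, -0.033]
wrist_force: [4.6, 2.6, -9.8]
finger_gap: 0.0108
```

Call:
drive_tool:
  plan:
    - [[-0.1,0,0,0,0,0,0],[0,0,0,0,0,0,0],[0,0,0,0,0,0,0],[0,0,0,0,0,0,0],[0,0,0,0,0,0,0]]

```text
clock: 5.72
tcp_pos: [0.5174, -0.0621, 0.1422]
orientation: [0.706, 0.034, 0.706, -0.033]
wrist_force: [3.7, 3.0, -10.3]
finger_gap: 0.0112
```

Call:
drive_tool:
  plan:
    - [[-0.1,0,0,0,0,0,0],[0,0,0,0,0,0,0],[0,0,0,0,0,0,0],[0,0,0,0,0,0,0],[0,0,0,0,0,0,0]]

```text
clock: 6.13
tcp_pos: [0.5174, -0.0621, 0.1425]
orientation: [0.706, 0.034, 0.707, -0.033]
wrist_force: [5.5, 2.7, -15.4]
finger_gap: 0.0111
```

Run:
```python
from h import *
im=env.read_camera("scene")[:,:,::-1]
cv2.imwrite("pics/scene3.png",cv2.resize(im[120:265,180:350],None,fx=4.5,fy=4,interpolation=cv2.INTER_CUBIC))
for _ in range(3):
  s=env.get_state();print(s["clock"],s["tcp_pos"],s["wrist_force"])
```

```text
6.1833 [ 0.51735462 -0.06204414  0.14249955] [  4.45086484   2.84303412 -15.48891779]
6.1833 [ 0.51735462 -0.06204414  0.14249955] [  4.45086484   2.84303412 -15.48891779]
6.1833 [ 0.51735462 -0.06204414  0.14249955] [  4.45086484   2.84303412 -15.48891779]
```

View pics/scene3.png

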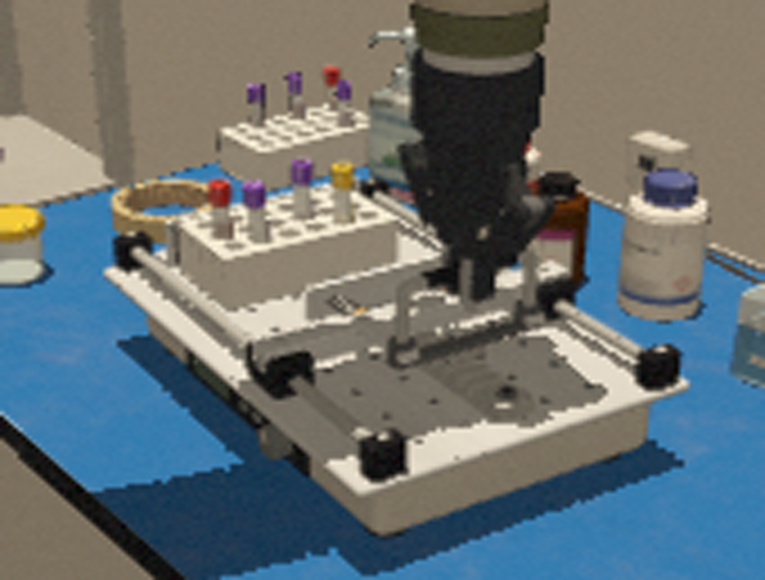

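Call:
drive_tool:
  plan:
    - [[0.2,0,0,0,0,0,0],[0.15,0,0,0,0,0,0],[0,0,0,0,0,0,0],[0,0,0,0,0,0,0],[0,0.1,0,0,0,0,0]]

```text
clock: 6.6
tcp_pos: [0.5175, -0.0619, 0.1398]
orientation: [0.706, 0.033, 0.706, -0.034]
wrist_force: [2.5, -2.5, -9.8]
finger_gap: 0.011
```

Call:
drive_tool:
  plan:
    - [[0,0.2,0,0,0,0,0],[0,0.2,0,0,0,0,0],[0,0.2,0,0,0,0,0],[0,0.2,0,0,0,0,0],[0,0.2,0,0,0,0,0]]

```text
clock: 7.02
tcp_pos: [0.5183, -0.0534, 0.1399]
orientation: [0.706, 0.032, 0.706, -0.036]
wrist_force: [1.5, -5.4, -8.6]
finger_gap: 0.0108
```

Call:
drive_tool:
  plan:
    - [[0,0.4,0,0,0,0,0],[0,0.4,0,0,0,0,0],[0,0.4,0,0,0,0,0],[0,0.4,0,0,0,0,0],[0,0.4,0,0,0,0,0]]

```text
clock: 7.43
tcp_pos: [0.5202, -0.0335, 0.1399]
orientation: [0.706, 0.032, 0.706, -0.036]
wrist_force: [1.9, -6.6, -9.7]
finger_gap: 0.0109
```

Call:
drive_tool:
  plan:
    - [[0,0.4,0,0,0,0,0],[0,0.4,0,0,0,0,0],[0,0.4,0,0,0,0,0],[0,0.4,0,0,0,0,0],[0,0.2,0,0,0,0,0]]

```text
clock: 7.85
tcp_pos: [0.5219, -0.0153, 0.1399]
orientation: [0.706, 0.032, 0.706, -0.036]
wrist_force: [0.4, -6.2, -10.0]
finger_gap: 0.0112
```

Run:
```python
from h import *
s=env.get_state();print(s["clock"],s["tcp_pos"],s["wrist_force"])
np.save("s4",np.r_[s["tcp_pos"],s["orientation"]])
im=env.read_camera("wrist")[:,:,::-1];cv2.imwrite("pics/w4.png",im)
im=env.read_camera("top")[:,:,::-1]
cv2.imwrite("pics/top4.png",cv2.resize(im[125:225,185:315],None,fx=6,fy=6,interpolation=cv2.INTER_CUBIC))
```

```text
7.85 [ 0.52187947 -0.01531522  0.13986432] [  0.40018172  -6.19136156 -10.01535396]
```

View pics/w4.png

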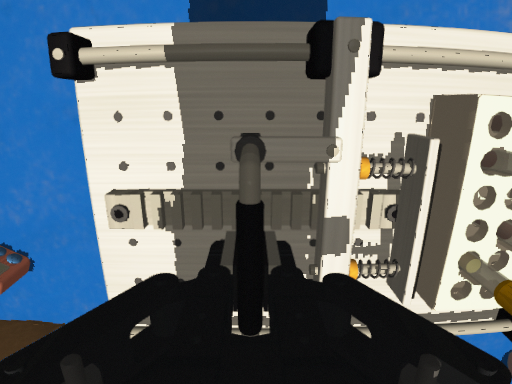

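View pics/top4.png

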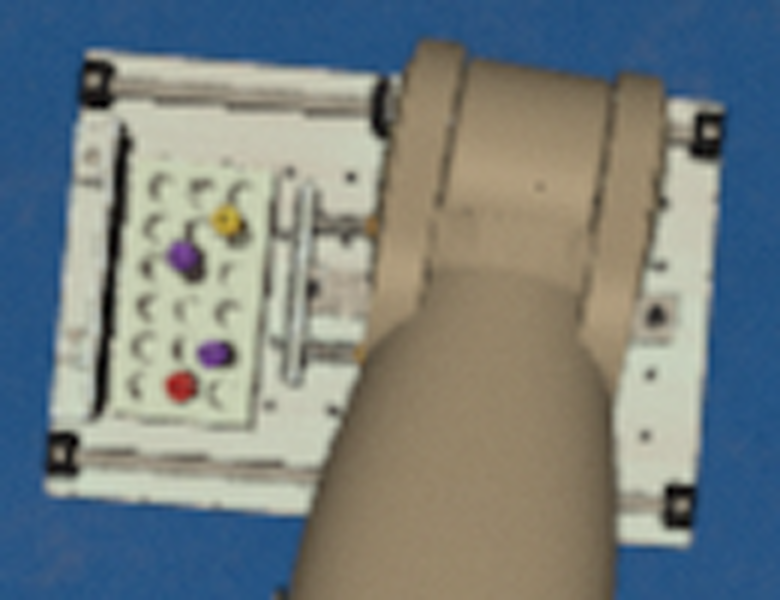

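Call:
drive_tool:
  plan:
    - [[0,0.2,0,0,0,0,0],[0,0.2,0,0,0,0,0],[0,0.2,0,0,0,0,0],[0,0.2,0,0,0,0,0],[0,0.2,0,0,0,0,0]]

```text
clock: 8.37
tcp_pos: [0.5228, -0.0053, 0.1398]
orientation: [0.706, 0.033, 0.706, -0.035]
wrist_force: [1.6, -6.1, -9.8]
finger_gap: 0.0107
```

Call:
drive_tool:
  plan:
    - [[0,0.15,0,0,0,0,0],[0,0.15,0,0,0,0,0],[0,0.15,0,0,0,0,0],[0,0.15,0,0,0,0,0],[0,0.1,0,0,0,0,0]]

```text
clock: 8.78
tcp_pos: [0.5235, 0.0014, 0.1398]
orientation: [0.706, 0.032, 0.706, -0.036]
wrist_force: [1.4, -6.4, -10.0]
finger_gap: 0.0109
```

Call:
drive_tool:
  plan:
    - [[0,0.1,0,0,0,0,0],[0,0.1,0,0,0,0,0],[0,0.1,0,0,0,0,0],[0,0.1,0,0,0,0,0],[0,0.1,0,0,0,0,0]]

```text
clock: 9.2
tcp_pos: [0.5239, 0.0063, 0.1398]
orientation: [0.706, 0.032, 0.706, -0.036]
wrist_force: [1.0, -7.1, -9.4]
finger_gap: 0.0112
```

Call:
drive_tool:
  plan:
    - [[0,0.1,0,0,0,0,0],[0,0.1,0,0,0,0,0],[0,0.1,0,0,0,0,0],[0,0.1,0,0,0,0,0],[0,0.1,0,0,0,0,0]]

```text
clock: 9.62
tcp_pos: [0.5243, 0.0108, 0.1398]
orientation: [0.706, 0.032, 0.706, -0.036]
wrist_force: [1.6, -9.0, -10.1]
finger_gap: 0.0112
```

Call:
drive_tool:
  plan:
    - [[0,0.1,0,0,0,0,0],[0,0.1,0,0,0,0,0],[0,0.1,0,0,0,0,0],[0,0.1,0,0,0,0,0],[0,0.1,0,0,0,0,0]]

```text
clock: 10.03
tcp_pos: [0.5248, 0.0155, 0.1397]
orientation: [0.706, 0.032, 0.707, -0.036]
wrist_force: [1.0, -10.0, -9.5]
finger_gap: 0.0107
```

Call:
drive_tool:
  plan:
    - [[0,0.1,0,0,0,0,0],[0,0.1,0,0,0,0,0],[0,0.1,0,0,0,0,0],[0,0.1,0,0,0,0,0],[0,0,0,0,0,0,0]]

```text
clock: 10.45
tcp_pos: [0.5251, 0.0195, 0.1398]
orientation: [0.706, 0.032, 0.707, -0.036]
wrist_force: [1.0, -9.7, -9.7]
finger_gap: 0.0109
```

Run:
```python
from h import *
s=env.get_state();print(s["clock"],s["tcp_pos"],s["wrist_force"])
np.save("s5",np.r_[s["tcp_pos"],s["orientation"]])
im=env.read_camera("wrist")[:,:,::-1];cv2.imwrite("pics/w5.png",im)
g=np.clip(255*(im[120:340,90:470]/255.)**.6,0,255).astype('uint8')
cv2.imwrite("pics/w5z.png",cv2.resize(g,None,fx=2.1,fy=2.1,interpolation=cv2.INTER_CUBIC))
im=env.read_camera("top")[:,:,::-1]
cv2.imwrite("pics/top5.png",cv2.resize(im[125:225,185:315],None,fx=6,fy=6,interpolation=cv2.INTER_CUBIC))
```

```text
10.45 [0.525149   0.019457   0.13977056] [ 0.95161842 -9.70760411 -9.71404949]
```

View pics/w5z.png

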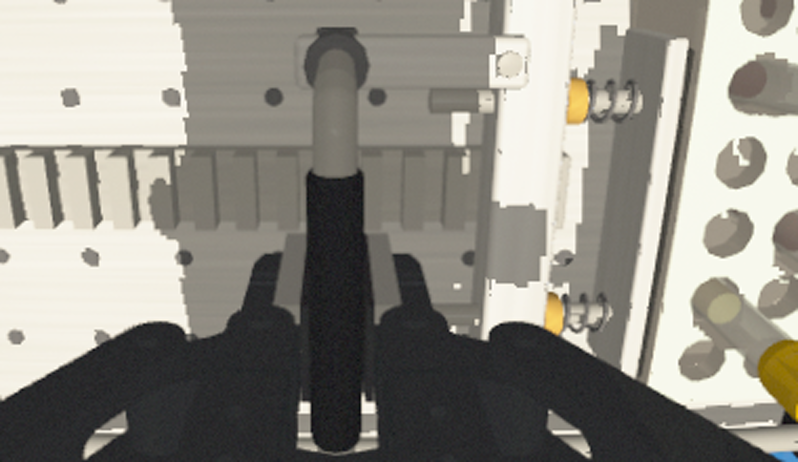

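View pics/top5.png

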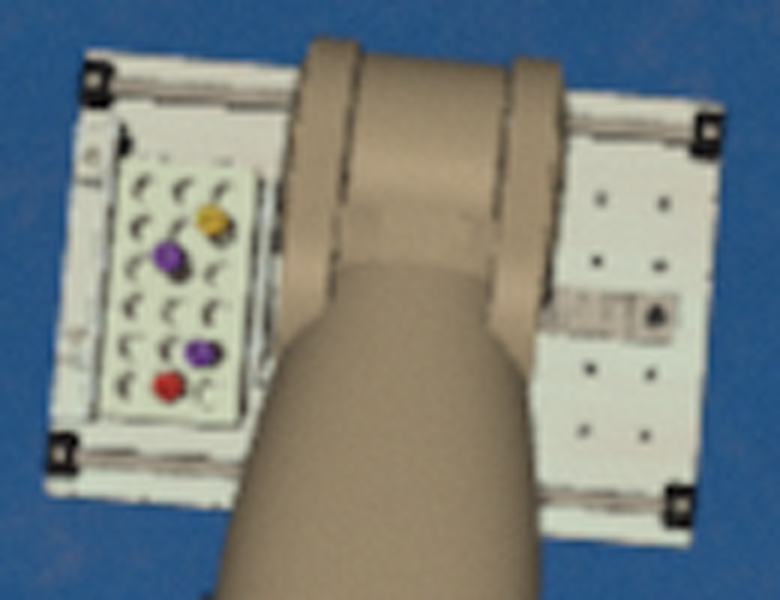

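Call:
drive_tool:
  plan:
    - [[0,0.1,0,0,0,0,0],[0,0.1,0,0,0,0,0],[0,0.1,0,0,0,0,0],[0,0.05,0,0,0,0,0],[0,0,0,0,0,0,0]]

```text
clock: 10.97
tcp_pos: [0.5255, 0.0227, 0.1398]
orientation: [0.706, 0.032, 0.707, -0.037]
wrist_force: [1.2, -9.6, -9.5]
finger_gap: 0.0112
```

Call:
drive_tool:
  plan:
    - [[0.1,0,0,0,0,0,0],[0.1,0,0,0,0,0,0],[0.1,0,0,0,0,0,0],[0.1,0,0,0,0,0,0],[0,0,0,0,0,0,0]]

```text
clock: 11.38
tcp_pos: [0.5254, 0.0227, 0.1357]
orientation: [0.706, 0.032, 0.707, -0.037]
wrist_force: [0.8, -9.5, -9.3]
finger_gap: 0.011
```

Call:
drive_tool:
  plan:
    - [[0.1,0,0,0,0,0,0],[0,0,0,0,0,0,0],[0,0,0,0,0,0,0],[0,0,0,0,0,0,0],[0,0,0,0,0,0,0]]

```text
clock: 11.8
tcp_pos: [0.5255, 0.0227, 0.1349]
orientation: [0.706, 0.032, 0.707, -0.037]
wrist_force: [0.5, -10.6, -9.6]
finger_gap: 0.011
```

Call:
drive_tool:
  plan:
    - [[0.05,0,0,0,0,0,0],[0,0,0,0,0,0,0],[0,0,0,0,0,0,0],[0,0,0,0,0,0,0],[0,0,0,0,0,0,0]]

```text
clock: 12.22
tcp_pos: [0.5254, 0.0227, 0.1344]
orientation: [0.706, 0.032, 0.707, -0.037]
wrist_force: [0.7, -10.5, -8.6]
finger_gap: 0.0108
```

Call:
drive_tool:
  plan:
    - [[0.05,0,0,0,0,0,0],[0,0,0,0,0,0,0],[0,0,0,0,0,0,0],[0,0,0,0,0,0,0],[0,0,0,0,0,0,0]]

```text
clock: 12.63
tcp_pos: [0.5255, 0.0227, 0.1339]
orientation: [0.706, 0.032, 0.707, -0.037]
wrist_force: [1.5, -10.1, -8.7]
finger_gap: 0.0114
```

Call:
drive_tool:
  plan:
    - [[0.05,0,0,0,0,0,0],[0,0,0,0,0,0,0],[0,0,0,0,0,0,0],[0,0,0,0,0,0,0],[0,0,0,0,0,0,0]]

```text
clock: 13.05
tcp_pos: [0.5255, 0.0227, 0.1334]
orientation: [0.706, 0.032, 0.707, -0.037]
wrist_force: [-0.2, -11.5, -7.9]
finger_gap: 0.0111
```

Call:
drive_tool:
  plan:
    - [[0.05,0,0,0,0,0,0],[0,0,0,0,0,0,0],[0,0,0,0,0,0,0],[0,0,0,0,0,0,0],[0,0,0,0,0,0,0]]

```text
clock: 13.47
tcp_pos: [0.5255, 0.0227, 0.1329]
orientation: [0.706, 0.032, 0.706, -0.037]
wrist_force: [0.3, -9.7, -9.2]
finger_gap: 0.0111
```

Call:
drive_tool:
  plan:
    - [[0.1,0,0,0,0,0,0],[0.1,0,0,0,0,0,0],[0,0,0,0,0,0,0],[0,0,0,0,0,0,0],[0,0,0,0,0,0,0]]

```text
clock: 13.88
tcp_pos: [0.5254, 0.0227, 0.1309]
orientation: [0.706, 0.032, 0.707, -0.037]
wrist_force: [-0.1, -10.5, -8.1]
finger_gap: 0.0108
```

Call:
drive_tool:
  plan:
    - [[0.1,0,0,0,0,0,0],[0.05,0,0,0,0,0,0],[0,0,0,0,0,0,0],[0,0,0,0,0,0,0],[0,0,0,0,0,0,0]]

```text
clock: 14.3
tcp_pos: [0.5255, 0.0227, 0.1295]
orientation: [0.706, 0.032, 0.706, -0.037]
wrist_force: [-0.2, -10.3, -8.8]
finger_gap: 0.0112
```

Call:
drive_tool:
  plan:
    - [[0.05,0,0,0,0,0,0],[0.05,0,0,0,0,0,0],[0,0,0,0,0,0,0],[0,0,0,0,0,0,0],[0,0,0,0,0,0,0]]

```text
clock: 14.72
tcp_pos: [0.5255, 0.0227, 0.1285]
orientation: [0.706, 0.032, 0.706, -0.037]
wrist_force: [0.5, -10.9, -6.7]
finger_gap: 0.011
```

Call:
drive_tool:
  plan:
    - [[0.05,0,0,0,0,0,0],[0.05,0,0,0,0,0,0],[0,0,0,0,0,0,0],[0,0,0,0,0,0,0],[0,0,0,0,0,0,0]]

```text
clock: 15.13
tcp_pos: [0.5256, 0.0227, 0.1284]
orientation: [0.706, 0.032, 0.706, -0.037]
wrist_force: [-1.5, -9.4, -2.4]
finger_gap: 0.0111
```

Call:
drive_tool:
  plan:
    - [[0,0,0,0,0,0,0.1],[0,0,0,0,0,0,0.2],[0,0,0,0,0,0,0.4],[0,0,0,0,0,0,0.6],[0,0,0,0,0,0,0.6]]

```text
clock: 15.55
tcp_pos: [0.5263, 0.026, 0.1281]
orientation: [0.707, 0.033, 0.706, -0.033]
wrist_force: [-0.5, 0.8, 0.2]
finger_gap: 0.0508
```

Call:
drive_tool:
  plan:
    - [[-0.5,0,0,0,0,0,0.6],[-1,0,0,0,0,0,0.6],[-2,0,0,0,0,0,0.6],[-3,0,0,0,0,0,0.6],[-3,0,0,0,0,0,0.6]]

```text
clock: 15.97
tcp_pos: [0.5252, 0.0261, 0.2237]
orientation: [0.706, 0.033, 0.707, -0.033]
wrist_force: [-0.1, -0.8, 0.3]
finger_gap: 0.0512
```

Run:
```python
from h import *
s=env.get_state();print(s["clock"],s["tcp_pos"],s["wrist_force"])
np.save("s6",np.r_[s["tcp_pos"],s["orientation"]])
im=env.read_camera("wrist")[:,:,::-1];cv2.imwrite("pics/w6.png",im)
im=env.read_camera("scene")[:,:,::-1]
cv2.imwrite("pics/scene6.png",cv2.resize(im[120:265,180:350],None,fx=4.5,fy=4,interpolation=cv2.INTER_CUBIC))
```

```text
15.9667 [0.5251737  0.02613459 0.22365135] [-0.07060877 -0.80463878  0.32651503]
```

View pics/w6.png

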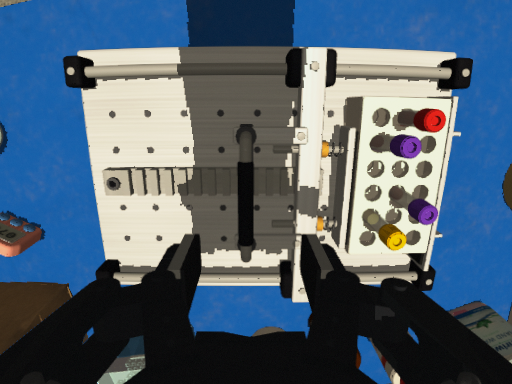

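View pics/scene6.png

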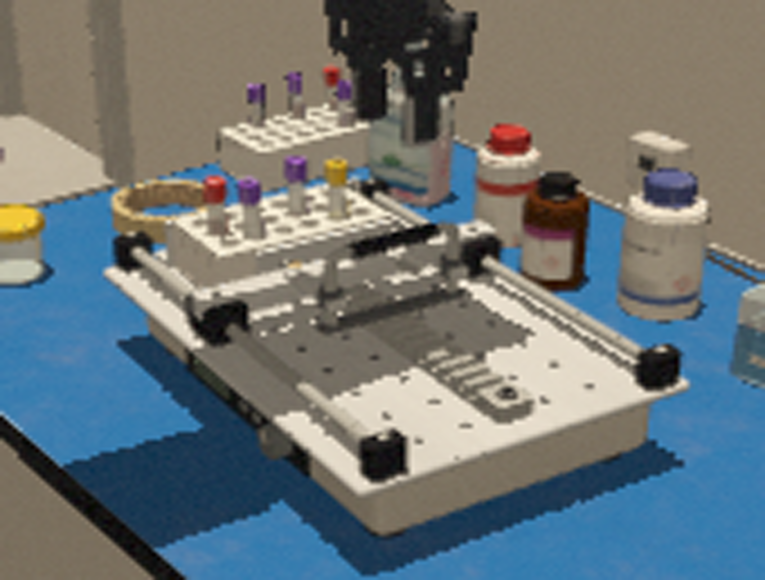

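Run:
```python
from h import *
P=np.load("s6.npy");T=wristT(dict(tcp_pos=P[:3],orientation=P[3:]))
c=np.array([.52678,.04235]);th=np.radians(-5.412);Rm=np.array([[np.cos(th),-np.sin(th)],[np.sin(th),np.cos(th)]])
loc=lambda p:(Rm.T@(p[:2]-c)).round(4)
im=cv2.imread("pics/w6.png");g=cv2.cvtColor(im,cv2.COLOR_BGR2GRAY)
for r in(170,185,200,215):
  k=np.where(g[r,225:265]<40)[0]+225; print(r,k.min(),k.max(),loc(onplane(((k.min()+k.max())/2,r),"wrist",.15,T)))
print("gripped bar y",loc(np.array([.5255,.0227])))
print("beam",[loc(onplane((u,185),"wrist",.111,T)) for u in(299,322)])
for u in((356,130),(349,250)):print("pad face top",loc(onplane(u,"wrist",.115,T)))
for u in((363,97),(348,250)):print("rack near top edge",loc(onplane(u,"wrist",.118,T)))
for u in((451,97),(430,262)):print("rack far top edge",loc(onplane(u,"wrist",.118,T)))
cv2.imwrite("pics/w6z.png",cv2.resize(im[35:310,285:480],None,fx=2.15,fy=2.15,interpolation=cv2.INTER_CUBIC))
```

```text
170 237 253 [-0.026  -0.0201]
185 238 253 [-0.0146 -0.0198]
200 238 252 [-0.0029 -0.0202]
215 238 252 [ 0.0091 -0.0203]
gripped bar y [ 0.0006 -0.0197]
beam [array([-0.0042,  0.0265]), array([-0.0042,  0.0468])]
pad face top [-0.0525  0.0713]
pad face top [0.0573 0.0756]
rack near top edge [-0.0789  0.0738]
rack near top edge [0.0558 0.0736]
rack far top edge [-0.0809  0.1482]
rack far top edge [0.0698 0.1553]
```

View pics/w6z.png

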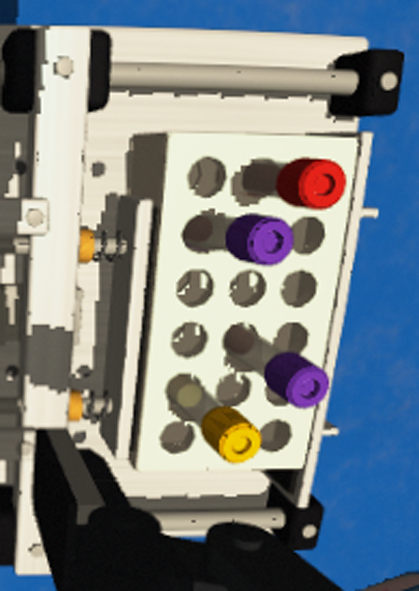

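```bash
python3 -c "
from workcell import env
print(env.hand_in()); print(env.get_state()['clock'])"
```

```text
the job is handed in; nothing more can be done
None
the job is handed in; nothing more can be done
```

The rack is clamped and I have handed the job in, at about 16 s on the clock out of the 58 s allowed. The hand-in gave no verdict.

- **Lift:** I gripped the release bar and lifted it until I felt the hard stop (−15 N). That showed the tooth had started on a land. I then held the bar at about 11 mm.
- **Slide:** I slid the clamp about 85 mm. The sideways force rose from about 6 N of friction to about 10 N once the pad met the rack.
- **Lock:** The tooth dropped straight into a notch when I lowered the bar in small steps. The bar bottomed 14.0 mm below the upper stop, which is fully down. I then opened the gripper and backed off upwards.

**Last checks, from the wrist picture and the force readings:**
- The bar stayed within 0.5 mm of where I let it go, so the clamp did not slide back.
- The pad is pressed in about 16 mm, worked out from the bar and rack positions.
- The rack's near edge is at y = 73.6 to 73.8 mm at both ends, so its origin is about 112 mm (home) and it sits square.
- All four tubes are standing, and the robot is clear with the wrist force near zero.

**Where the readings disagreed:**
- **Pad force:** The sideways force suggested about 4 N on the pad, while 16 mm of travel should give about 5 N. The readings jitter by about 1 N.
- **Picture estimates:** The marks I read off the pad's top edge and the rack's far edge differed by 4 to 7 mm from one end to the other. I relied on the clean near edge instead.

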